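# Side stand down, model chassis held upright

### The arm

A 6-joint arm with a two-finger parallel gripper is mounted at the origin on the work surface. World frame = base frame: x ahead of the robot, y to its left, z up, the work surface at z = 0. Lengths are in m, angles in rad, forces in N, time in s.
With the tool pointing down it reaches from about 0.35 to 0.975 m from the base axis. Payload 4.9 kg.
Tool frame: the origin (TCP) lies midway between the tips of the shut fingers; the grasp point (between the pads) lies 19 mm behind it; z points along the fingers, y is the line along which they close (so a half turn about z gives the same grasp; the last joint's range is limited). The gripper opens to 85 mm and grips with 20 to 120 N. Pads are 22 mm wide; open, the fingers measure 114 mm over their backs; the gripper's body (76 mm by 85 mm) begins 54 mm behind the grasp point. The pads swing forward as they close: fully open they stand 13 mm farther back than shut.
Start: joints at [1.133, 0.053, 1.613, -0, 1.476, -0.119], TCP at [0.196, 0.593, 0.231] pointing down, gripper open.
Joint ranges: [-3.01, 3.01], [-1.01, 2.22], [0.06, 2.58], [-1.02, 4.17], [0.09, 2.62], [-3.14, 3.14]. Speed limits (rad/s): [2.57, 2.57, 3.14, 3.14, 3.14, 3.14].

### API

Orientations are given as a rotation vector (axis times angle).
In Python, from station import ctrl gives the robot as it stands.
- The arm moves only by the tool carry_out, never from a script. Its argument "moves" is a list of rows, each an object of numbers: "x", "y", "z": the shift along the tool's x, y, z in units of 25 mm (1.0 is 25 mm); "turn": the turn about the tool's z in rad. In form: [{"x": .., "y": .., "z": .., "turn": ..}, ...]. A call has exactly 8 rows; each row shifts and turns the commanded pose from where the row before left it, along the tool's axes as they then stand; what a row does not reach is not made up. A row lasts 1/10 s, in which the tool goes at most 50 mm and 8.59 degrees, less where a joint would pass 70% of its speed; a pose out of reach is approached as far as the arm can. A call is refused whole if a number of a shift passes 1 or a number of a turn 0.15, either way. A call with a gripper value outside its range is refused whole. "grip" is the finger opening in mm, from 0 to 85.4, set as the call begins (left out, the last holds). The fingers move at their own pace and stop on an object; "newtons" is the grip in N (left out, the last holds). Time passes only in rows, so rows that do not move let the fingers close, or fill a call up. It gives the time, the measured TCP pose, the force, the opening and the grip force at its end, in the units of the state.
- ctrl.get_obs(): the state, without advancing time (a new reading comes with each control period).
- ctrl.get_image(name): name is "side" or "top"; returns the picture (480x640x3 uint8, red, green, blue); there is no depth.
- ctrl.calibration(name): a dict with "fx", "fy", "cx", "cy" (pixels), "R" (3x3) and "t" (3): a world point X has camera coordinates R X + t. Camera axes: x right, y down, z forward; pixel columns grow to the right and rows downward; lengths in m; the calibration is good to about 2 mm. A picture is of the moment at which its call begins. calibration takes no time and is no camera call.
- ctrl.finish_job(): hands the job in; it is judged then, once.
Trained networks look in the newest picture that a camera, given by its name, has taken for a name from the list of things; names that differ only in an ending like _2 or _b are one class to them, and where a whole thing is asked for, a point or a joint stands for the part that bears it (a point fixed in the world has none). Each returns a list of dicts, best first, with "confidence" (0 to 1); they miss things now and then, are a little off and sometimes report something else, mostly with a low value. They report only what shows in the picture. A call takes as long as a camera call. They do not tell look-alikes from the thing itself.
- ctrl.look_for(camera, query): "rect" ([left, top, width, height] in pixels, round what is visible of it).
- ctrl.mark_of(camera, query): "pixel" ([column, row] in pixels: a listed point, or the origin of a listed thing).
The state is a dict: "t": time; "q": joint angles; "dq": joint speeds; "effort": joint torques, N m; "tool_pos": TCP position; "tool_rot": TCP orientation; "contact_force": force on the tool from outside, world axes, zero at the start; "wrist_torque": the same for the moment, N m; "opening": finger opening in m; "grip_force": force on a finger pad.
Only numpy, scipy, OpenCV 4.12 (cv2) and the standard library are available. Lean on these libraries where they do the work, as an engineer would, in place of code of your own. Each camera call takes 0.05 s, during which the arm holds its last target. There are 200 camera calls.

### The job

A new side stand has just been fitted to the model motorcycle chassis that leans against the little wooden drawer chest: first drop the old bent stand from the cutting mat into the wire basket, then swing the new one, on the chassis's left side, down past its spring's dead centre until it snaps fully down. Then take the chassis by its backbone, bring it upright off the chest with both wheels on the bench, and finish while holding it so, the stand's foot clear of the bench, since on its round tyres it would tip over. Leave the other things on the bench where they are.

Things in the scene. Friction and masses are not known exactly. Their poses are not given: they have to be found in the camera images.
- chassis: Loose model motorcycle chassis, 410 mm long, 185 high, 0.95 kg; wheels 124 mm diameter that do not turn, tyres round, 26 mm wide. Origin on the bench midway between the wheels; x forward (to the fork), y left, z up along the frame. Starts leaning about 0.25 rad to its right, its round right cover against the chest. Half-width 34 mm but for the stand; engine top z = 135. Left alone it falls, to the left onto its stand if that is down.
- backbone (a point): Centre of the backbone, the straight steel box bar on top of the frame behind the steering head: 132 mm long (x), 12 wide (y), 24 high (z), at (12, 0, 158) mm in the chassis, axes as the chassis. Free on both sides and from above over its middle 100 mm; the engine's head, 36 mm wide, ends 11 mm below it.
- front_hub (a point): Centre of the front wheel, 62 mm above the bench while the wheel stands on it; at (143, 0, 62) mm in the chassis.
- rear_hub (a point): Centre of the rear wheel, 62 mm above the bench while the wheel stands on it; at (-143, 0, 62) mm in the chassis.
- stand (a joint): Angle of the new side stand (rad): 0 stowed, level, pointing rearward along the left side; 1.83 fully down, pointing down, outward and a little forward. A tension spring holds it at either end and changes over at 0.92; 1 N at the tang overcomes it. The free end goes down, then forward: push it from above, then from behind. Over about 3 N here tips the chassis off the chest.
- stand_pivot (a point): Pivot of the side stand, at (-30, 36, 78) mm in the chassis; the stand turns about the chassis's y axis (within 3 degrees).
- stand_tang (a point): Middle of the tang, a 6 mm pin that sticks 16 mm outward from the stand's leg, 52 mm from the pivot; stowed it is at (-80, 57, 81) mm in the chassis. Moves with the stand.
- stand_foot (a point): Centre of the stand's foot, an 11 mm ball at the end of the 8 mm leg, 70 mm from the pivot: at (-98, 54, 78) mm in the chassis when stowed, (-13, 60, 14) mm when down, so that it clears the bench by 9 mm when the chassis is upright. Moves with the stand.
- reject_center (a point): Grip point of the old stand, a loose bent steel bar 75 mm long, 9 mm thick, 30 g, with a 13 x 15 mm eye at one end, flat on the 3 mm mat. Half-way up (7.5 mm over the bench), near its centre of mass; x along its straight part, y across it (9 mm), z up; the eye is 31 mm towards -x, the bend begins 10 mm towards +x.
- basket: Rectangular open wire basket, fixed, 130 (x) x 100 (y) x 55 (z) mm outside, 4 mm walls and floor. Origin under its centre on the bench.
- chest: Wooden drawer chest, fixed, 130 (x) x 100 (y) x 90 (z) mm, on the chassis's right. Origin under its centre.
- paint_jar: Paint jar, 54 mm diameter, 62 mm high, loose; leave alone. Origin under its centre.
- kit_box_a: Small black box with a yellow lid, 46 x 40 x 23 mm, loose; leave alone. Origin under its centre.
- kit_box_b: A second box like it; leave alone. Origin under its centre.
- screwdriver: Screwdriver, 160 mm long, lying, loose; leave alone. Origin under its middle, x towards the blade.
- spanner: Spanner, 130 mm long, lying, loose; leave alone. Origin under its middle, x towards the jaws.
- glue: White glue bottle, 36 mm diameter, 100 mm high, loose; leave alone. Origin under its centre.
Mind the look-alikes: they are no part of the job. What is shaped like the basket but green or pink is not meant.

How it is judged:
On the way, in this order (a step that is already met when the one before it is completed fails the run):
1. the old bent stand lies in the basket, let go (x of reject_center in the frame of basket between -0.062 and 0.062 m and y of reject_center in the frame of basket between -0.047 and 0.047 m and z of reject_center in the frame of basket between 0 and 0.05 m and contact force between the fingers and reject below 0.05 N), for 0.2 s.
2. the new side stand has been swung over centre and is fully down (value of joint stand above 1.7 rad), for 0.2 s.
At the end, for the whole second after the job is handed in: Old stand in the basket, below its rim; side stand fully down (over 1.7 rad); chassis upright within 0.07 rad, still, clear of the chest, both wheels on the bench (hubs 55 to 68 mm high), stand's foot off the bench (centre above 8.5 mm); the fingers hold the chassis (over 2 N) (x of reject_center in the frame of basket between -0.062 and 0.062 m and y of reject_center in the frame of basket between -0.047 and 0.047 m and z of reject_center in the frame of basket between 0 and 0.05 m and value of joint stand above 1.7 rad and angle between chassis's own z axis and vertical below 0.07 rad and height (world z) of front_hub between 0.055 and 0.068 m and height (world z) of rear_hub between 0.055 and 0.068 m and height (world z) of stand_foot above 0.0085 m and contact force between the fingers and chassis above 2 N and contact force between chassis and chest below 0.2 N and linear speed of chassis below 0.02 m/s); the arm keeps its last pose, push and grip.
It fails at once if the chassis falls over (more than 0.45 rad from upright) (angle between chassis's own z axis and vertical above 0.45 rad).
It fails at once if another thing on the bench is moved by more than 30 mm (distance of any of paint_jar, kit_box_a, kit_box_b, screwdriver, spanner, glue from where it was at the start of the episode above 0.03 m).
It also fails if it takes over 64 s, if anything falls off the work surface, if the arm or the gripper's body presses on something with over 40 N, if the wrist force passes 120 N, or if a joint passes its speed limit or range.

## Working session

There is one attempt and no reset: what is moved stays moved. The work goes in short steps, Python scripts to look and compute and a tool call to move; the robot and the scene stay as the last step left them, time stands still between calls to the robot, and variables do not carry over. Pictures are saved under pics/ and viewed, at most 10 in all, crops included, and the job is handed in when it is done.

Besides the shell and the picture viewer there is one more tool, called after ">>>" in YAML: its name, and indented under it one key for each argument. carry_out: Moves the arm, as the interface text tells. Its arguments: {"type":"object","properties":{"moves":{"type":"array"},"grip":{"type":"number"},"newtons":{"type":"number"}},"required":["moves"]}

```bash
mkdir -p pics
cat > h.py <<'E'
from station import ctrl
import numpy as np, cv2
from scipy.spatial.transform import Rotation as Ro
C={n:ctrl.calibration(n) for n in("side","top")}
def snap(n,f):
    im=np.ascontiguousarray(ctrl.get_image(n)); cv2.imwrite(f"pics/{f}.png",im[:,:,::-1]); return im
def proj(n,X):
    c=C[n]; p=np.array(c["R"])@np.array(X)+np.array(c["t"]); return np.array([c["fx"]*p[0]/p[2]+c["cx"],c["fy"]*p[1]/p[2]+c["cy"]])
def ray(n,px):
    c=C[n];R=np.array(c["R"]);d=R.T@np.array([(px[0]-c["cx"])/c["fx"],(px[1]-c["cy"])/c["fy"],1]);return -R.T@np.array(c["t"]),d
def atz(n,px,z):
    o,d=ray(n,px);return o+d*(z-o[2])/d[2]
def tri(p1,p2):
    A=[];b=[]
    for n,p in(("side",p1),("top",p2)):
        o,d=ray(n,p);d=d/np.linalg.norm(d);P=np.eye(3)-np.outer(d,d);A.append(P);b.append(P@o)
    X=np.linalg.lstsq(np.vstack(A),np.hstack(b),rcond=None)[0];return X
E
python3 - <<'E'
from h import *
for n in("side","top"):
    snap(n,n+"0")
    o,d=ray(n,(320,240)); print(n,o.round(3),d.round(3))
    for q in["chassis","backbone","front_hub","rear_hub","stand_pivot","stand_tang","stand_foot","reject_center","basket","chest","paint_jar","kit_box_a","screwdriver","spanner","glue"]:
        print(q,[(np.round(m["pixel"]).astype(int).tolist(),round(m["confidence"],2)) for m in ctrl.mark_of(n,q)][:3])
print(ctrl.get_obs())
E
```

```text
side [ 0.271 -0.827  0.89 ] [ 0.25   0.684 -0.685]
chassis [([374, 297], 0.81)]
backbone [([392, 266], 0.65)]
front_hub [([427, 270], 0.7)]
rear_hub [([327, 302], 0.56), ([312, 192], 0.19)]
stand_pivot [([365, 274], 0.72)]
stand_tang [([341, 275], 0.44)]
stand_foot [([336, 272], 0.56)]
reject_center [([256, 196], 0.74), ([294, 244], 0.5)]
basket [([311, 193], 0.82), ([194, 210], 0.82), ([368, 191], 0.77)]
chest [([385, 328], 0.55), ([291, 242], 0.24)]
paint_jar [([251, 195], 0.64)]
kit_box_a [([304, 219], 0.76)]
screwdriver [([354, 228], 0.72)]
spanner [([341, 273], 0.74), ([290, 387], 0.61)]
glue [([363, 402], 0.56)]
top [ 0.372 -0.041  1.128] [ 0.184 -0.007 -0.983]
chassis [([382, 212], 0.74)]
backbone [([405, 193], 0.86)]
front_hub [([390, 148], 0.89)]
rear_hub [([161, 299], 0.62), ([389, 270], 0.61)]
stand_pivot []
stand_tang [([371, 239], 0.48)]
stand_foot [([372, 243], 0.57)]
reject_center [([271, 271], 0.42), ([401, 191], 0.41)]
basket [([211, 147], 0.91), ([154, 373], 0.82), ([178, 216], 0.81)]
chest [([422, 223], 0.71), ([270, 269], 0.65), ([482, 265], 0.64)]
paint_jar [([16
[... 181 characters left out ...]
0.33)]
glue [([483, 267], 0.88)]
{'t': 1.6, 'q': array([ 1.13300018e+00,  5.26692701e-02,  1.61288370e+00,  5.57605014e-06,
        1.47600342e+00, -1.18990572e-01]), 'dq': array([-0.00073881, -0.00077222, -0.00061897, -0.00082023,  0.00118839,
        0.00164587]), 'effort': array([-2.03289026e-03, -3.93677437e+01, -3.70446539e+01, -2.22077692e-04,
        6.34250646e-04,  2.85851151e-06]), 'tool_pos': array([0.1958826 , 0.59349775, 0.23133239]), 'tool_rot': array([4.98660672e-01, 3.10175964e+00, 5.71720467e-05]), 'contact_force': array([ 0.0077648 ,  1.03393431, -0.02812391]), 'wrist_torque': array([-0.00236922, -0.02565704,  0.02605902]), 'grip_force': 0.0, 'opening': 0.08544437114633116}
```

View pics/side0.png

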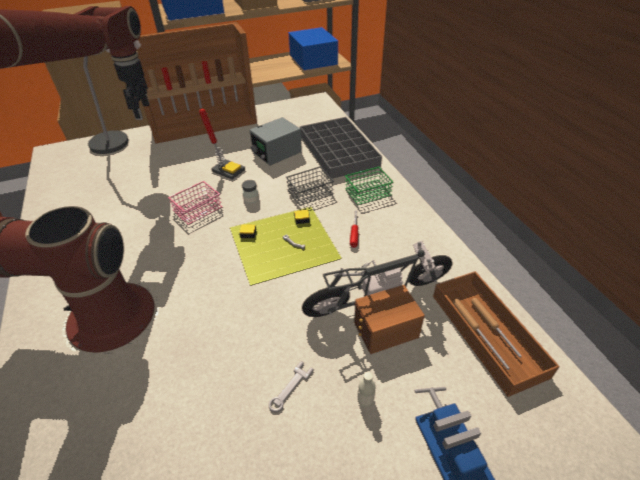

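View pics/top0.png

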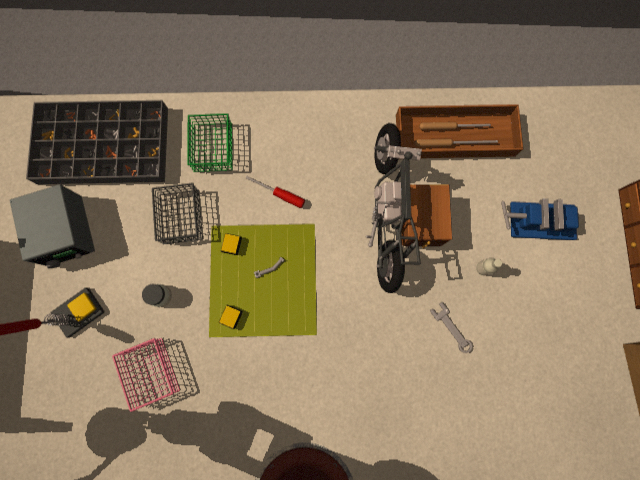

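The side view has the chassis leaning on the chest at about (375,290), the old stand on the mat at (293,242) and the grey basket at (310,187). In the top view the stand is at (271,268), the basket at (178,214), and the chassis runs from (388,148) to (390,268).

Run:
```python
from h import *
s=cv2.imread("pics/side0.png");t=cv2.imread("pics/top0.png")
a=cv2.resize(s[225:345,290:470],None,fx=4.4,fy=4.4,interpolation=cv2.INTER_CUBIC)[:300*2]
b=cv2.resize(t[115:300,340:470],None,fx=3.2,fy=3.2,interpolation=cv2.INTER_CUBIC)
c=cv2.resize(t[245:290,240:300],None,fx=6,fy=6,interpolation=cv2.INTER_CUBIC)
d=cv2.resize(s[225:260,275:315],None,fx=6,fy=6,interpolation=cv2.INTER_CUBIC)
cv2.imwrite("pics/a.png",a)
o=np.zeros((600,800,3),np.uint8);o[:b.shape[0],:b.shape[1]]=b;o[:c.shape[0],430:430+c.shape[1]]=c;o[300:300+d.shape[0],430:430+d.shape[1]]=d
cv2.imwrite("pics/b.png",o);print(a.shape,b.shape,c.shape)
for n,q in(("side",(294,244)),("side",(291,242)),("top",(270,268)),("top",(271,271))): print(n,q,atz(n,q,.0075).round(4))
print("basket",atz("top",(178,216),0).round(3),atz("side",(311,193),0).round(3),tri((311,193),(178,216)).round(3))
for k,p,q in(("bb",(392,266),(405,193)),("fh",(427,270),(390,148)),("rh",(327,302),(389,270)),("tang",(341,275),(371,239)),("foot",(336,272),(372,243))): print(k,tri(p,q).round(3))
print("chest",atz("top",(422,223),0),atz("side",(385,328),0))
# fit chassis: x,y,yaw,lean(right), 
from scipy.optimize import least_squares
P={"bb":[12,0,158],"fh":[143,0,62],"rh":[-143,0,62],"tang":[-80,57,81],"foot":[-98,54,78],"piv":[-30,36,78]}
M=[("side","bb",392,266),("side","fh",427,270),("side","rh",327,302),("side","tang",341,275),("side","foot",336,272),("side","piv",365,274),("top","bb",405,193),("top","fh",390,148),("top","rh",389,270),("top","tang",371,239),("top","foot",372,243)]
def T(v,X):
    R=Ro.from_euler("ZX",[v[2],v[3]]); X=np.array(X)/1000
    c=np.array([0,0,.013]); return R.apply(X-c)+c+[v[0],v[1],0]
f=lambda v:np.hstack([proj(n,T(v,P[k]))-[a,b] for n,k,a,b in M])
r=least_squares(f,[.55,-.2,0,.25],loss="soft_l1",f_scale=2);print(r.x,f(r.x).reshape(-1,2).round(1).tolist())
for k in P: print(k,T(r.x,P[k]).round(4))
```

```text
(528, 792, 3) (592, 416, 3) (270, 360, 3)
side (294, 244) [0.5159 0.0678 0.0075]
side (291, 242) [0.5104 0.0794 0.0075]
top (270, 268) [0.5158 0.0725 0.0075]
top (271, 271) [0.5085 0.07   0.0075]
basket [0.651 0.301 0.   ] [0.651 0.29  0.   ] [ 0.655  0.304 -0.011]
bb [ 0.659 -0.236  0.152]
fh [ 0.785 -0.219  0.074]
rh [ 0.505 -0.208  0.059]
tang [ 0.566 -0.164  0.089]
foot [ 0.554 -0.164  0.105]
chest [ 0.6216085  -0.30322831  0.        ] [ 0.62951933 -0.29313849  0.        ]
[ 0.64908759 -0.2013904  -0.02547827  0.24933831] [[-0.8, 0.4], [2.7, 1.7], [-1.6, 0.7], [1.0, -2.7], [-0.4, 3.8], [-1.4, 0.7], [1.1, -2.4], [-2.3, 1.5], [1.3, -3.0], [-1.5, -1.6], [-1.6, 2.5]]
bb [ 0.6602 -0.2375  0.1535]
fh [ 0.7917 -0.2171  0.0605]
rh [ 0.5058 -0.2098  0.0605]
tang [ 0.5701 -0.1609  0.093 ]
foot [ 0.552  -0.1626  0.0893]
piv [ 0.6196 -0.1818  0.0849]
```

View pics/a.png

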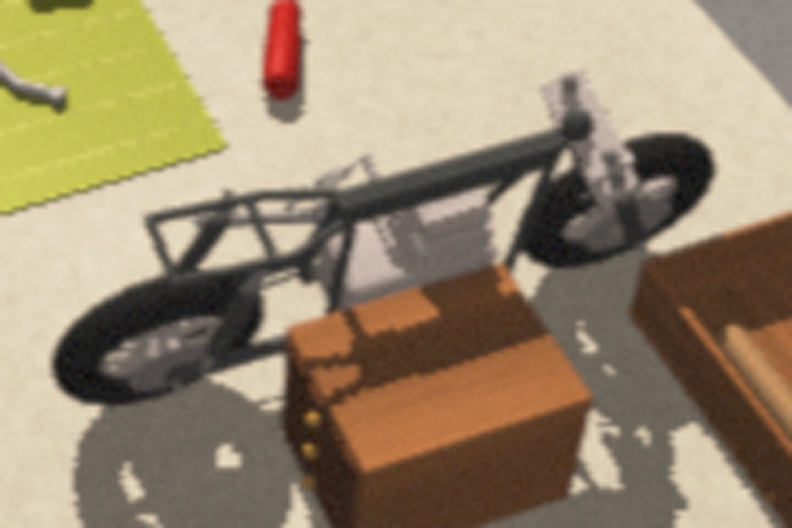

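View pics/b.png

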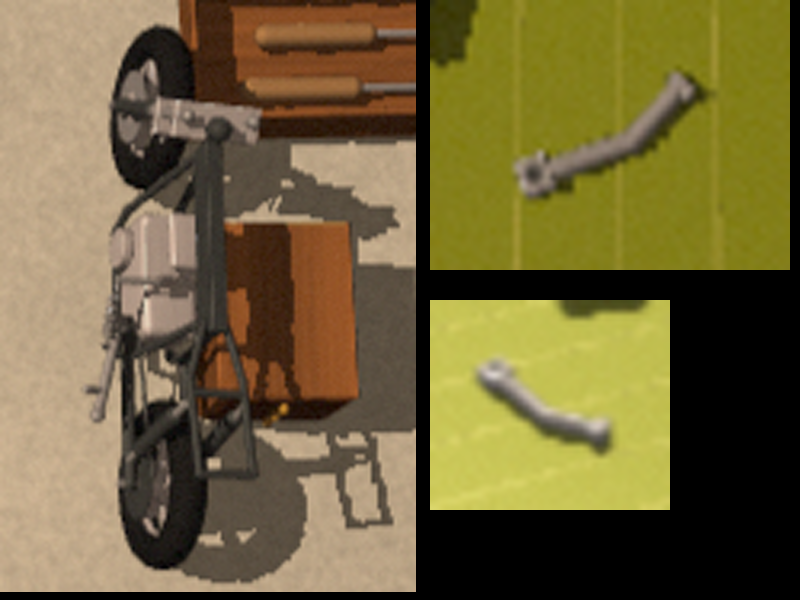

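The zoomed crops show the old stand's eye at top pixel (257,274) and its bend at (274,268). The new stand's tang is at (369,237) and its foot at (371,245). All of this agrees with the fitted chassis pose (lean 0.249).

```bash
cat >> h.py <<'E'
def plan(X,phi,N,nt=None):
    """phi: closing-axis yaw (mod pi); prints total and rows of moves over N rows; turn done over first nt rows"""
    o=ctrl.get_obs();R=Ro.from_rotvec(o["tool_rot"]);y=R.apply([0,1,0]);p0=np.arctan2(y[1],y[0])
    d=(phi-p0+np.pi/2)%np.pi-np.pi/2; D=np.array(X)-o["tool_pos"]; nt=nt or N
    print("t",round(o["t"],2),"pos",o["tool_pos"].round(4),"phi",round(p0,3),"turn",round(-d,3),"D",D.round(4),"z-ax",R.apply([0,0,1]).round(3),"f",o["contact_force"].round(2),"open",round(o["opening"],4),"grip",round(o["grip_force"],1))
    for i in range(N):
        Ri=R*Ro.from_rotvec([0,0,-d*min(i,nt)/nt]); v=Ri.inv().apply(D/N)/.025
        print(v.round(2).tolist(),round(-d/nt,3) if i<nt else 0)
E
python3 - <<'E'
from h import *
for z in(.0075,):
  e=atz("top",(257.2,274.2),z);b=atz("top",(274.2,268.3),z);e2=atz("side",(285.5,236.7),z);b2=atz("side",(293.3,244.2),z)
  for e,b in((e,b),(e2,b2)):
    u=(b-e)[:2];print(e.round(4),b.round(4),np.linalg.norm(u),np.arctan2(u[1],u[0]),(e+(b-e)*.756).round(4))
plan((.514,.0735,.1),-1.22+np.pi/2,24,8)
E
```

```text
[0.5014 0.1032 0.0075] [0.5149 0.0623 0.0075] 0.04305898921176525 -1.2523702688737344 [0.5116 0.0723 0.0075]
[0.5025 0.1076 0.0075] [0.5137 0.0678 0.0075] 0.04139838380525327 -1.2943613462873145 [0.511  0.0775 0.0075]
t 1.6 pos [0.1959 0.5935 0.2313] phi 1.252 turn 0.901 D [ 0.3181 -0.52   -0.1313] z-ax [ 0.  0. -1.] f [ 0.01  1.03 -0.03] open 0.0854 grip 0.0
[-0.78, -0.66, 0.22] 0.113
[-0.84, -0.57, 0.22] 0.113
[-0.9, -0.47, 0.22] 0.113
[-0.95, -0.36, 0.22] 0.113
[-0.98, -0.25, 0.22] 0.113
[-1.01, -0.14, 0.22] 0.113
[-1.02, -0.03, 0.22] 0.113
[-1.01, 0.09, 0.22] 0.113
[-1.0, 0.2, 0.22] 0
[-1.0, 0.2, 0.22] 0
[-1.0, 0.2, 0.22] 0
[-1.0, 0.2, 0.22] 0
[-1.0, 0.2, 0.22] 0
[-1.0, 0.2, 0.22] 0
[-1.0, 0.2, 0.22] 0
[-1.0, 0.2, 0.22] 0
[-1.0, 0.2, 0.22] 0
[-1.0, 0.2, 0.22] 0
[-1.0, 0.2, 0.22] 0
[-1.0, 0.2, 0.22] 0
[-1.0, 0.2, 0.22] 0
[-1.0, 0.2, 0.22] 0
[-1.0, 0.2, 0.22] 0
[-1.0, 0.2, 0.22] 0
```

>>> carry_out:
  moves:
    - {"x": -0.8,"y": -0.65,"z": 0.1,"turn": 0.12}
    - {"x": -0.85,"y": -0.55,"z": 0.1,"turn": 0.12}
    - {"x": -0.9,"y": -0.45,"z": 0.2,"turn": 0.12}
    - {"x": -0.95,"y": -0.35,"z": 0.2,"turn": 0.12}
    - {"x": -1,"y": -0.25,"z": 0.2,"turn": 0.12}
    - {"x": -1,"y": -0.15,"z": 0.2,"turn": 0.12}
    - {"x": -1,"y": 0,"z": 0.2,"turn": 0.12}
    - {"x": -1,"y": 0.1,"z": 0.2,"turn": 0.1}
  grip: 45
  newtons: 30

```text
t: 2.4
tool_pos: [0.2998, 0.4184, 0.1962]
tool_rot: [1.855, 2.536, 0.001]
contact_force: [0.6, 0.6, -0.5]
opening: 0.0448
grip_force: 0.0
```

>>> carry_out:
  moves:
    - {"x": -1,"y": 0.2,"z": 0.2,"turn": 0}
    - {"x": -1,"y": 0.2,"z": 0.2,"turn": 0}
    - {"x": -1,"y": 0.2,"z": 0.2,"turn": 0}
    - {"x": -1,"y": 0.2,"z": 0.2,"turn": 0}
    - {"x": -1,"y": 0.2,"z": 0.2,"turn": 0}
    - {"x": -1,"y": 0.2,"z": 0.2,"turn": 0}
    - {"x": -1,"y": 0.2,"z": 0.2,"turn": 0}
    - {"x": -1,"y": 0.2,"z": 0.2,"turn": 0}

```text
t: 3.2
tool_pos: [0.3993, 0.2403, 0.1563]
tool_rot: [1.849, 2.539, 0.001]
contact_force: [-0.4, 0.2, 0.7]
opening: 0.045
grip_force: 0.0
```

Run:
```python
from h import *
plan((.5115,.075,.05),.30,8)
```

```text
t 3.2 pos [0.3993 0.2403 0.1563] phi 0.312 turn 0.012 D [ 0.1122 -0.1653 -0.1063] z-ax [ 0.001  0.    -1.   ] f [-0.38  0.16  0.66] open 0.045 grip 0.0
[-0.96, 0.28, 0.53] 0.002
[-0.96, 0.28, 0.53] 0.002
[-0.96, 0.28, 0.53] 0.002
[-0.96, 0.28, 0.53] 0.002
[-0.96, 0.29, 0.53] 0.002
[-0.96, 0.29, 0.53] 0.002
[-0.96, 0.29, 0.53] 0.002
[-0.96, 0.29, 0.53] 0.002
```

>>> carry_out:
  moves:
    - {"x": -0.96,"y": 0.28,"z": 0.5,"turn": 0.01}
    - {"x": -0.96,"y": 0.28,"z": 0.5,"turn": 0}
    - {"x": -0.96,"y": 0.28,"z": 0.5,"turn": 0}
    - {"x": -0.96,"y": 0.28,"z": 0.5,"turn": 0}
    - {"x": -0.96,"y": 0.29,"z": 0.5,"turn": 0}
    - {"x": -0.96,"y": 0.29,"z": 0.5,"turn": 0}
    - {"x": -0.96,"y": 0.29,"z": 0.5,"turn": 0}
    - {"x": -0.96,"y": 0.29,"z": 0.5,"turn": 0}

```text
t: 4.0
tool_pos: [0.5113, 0.074, 0.056]
tool_rot: [1.862, 2.53, 0.001]
contact_force: [-0.1, 0.3, -0.6]
opening: 0.0447
grip_force: 0.0
```

Run:
```python
from h import *
plan((.5115,.075,.006),.30,8)
s=snap("side","s1");t=snap("top","t1")
print(proj("side",ctrl.get_obs()["tool_pos"]),proj("top",ctrl.get_obs()["tool_pos"]))
a=cv2.resize(s[190:270,245:345],None,fx=4,fy=4,interpolation=cv2.INTER_CUBIC);b=cv2.resize(t[220:300,220:320],None,fx=4,fy=4,interpolation=cv2.INTER_CUBIC)
cv2.imwrite("pics/c1.png",np.hstack([a,b])[:,:,::-1])
```

```text
t 4.0 pos [0.5113 0.074  0.056 ] phi 0.302 turn 0.002 D [ 0.0002  0.001  -0.05  ] z-ax [ 0.001  0.    -1.   ] f [-0.13  0.3  -0.56] open 0.0447 grip 0.0
[0.0, 0.0, 0.25] 0.0
[0.0, 0.0, 0.25] 0.0
[0.0, 0.0, 0.25] 0.0
[0.0, 0.0, 0.25] 0.0
[0.0, 0.0, 0.25] 0.0
[0.0, 0.0, 0.25] 0.0
[0.0, 0.0, 0.25] 0.0
[0.0, 0.0, 0.25] 0.0
[290.69605178 231.4492949 ] [267.67612765 267.60479515]
```

View pics/c1.png

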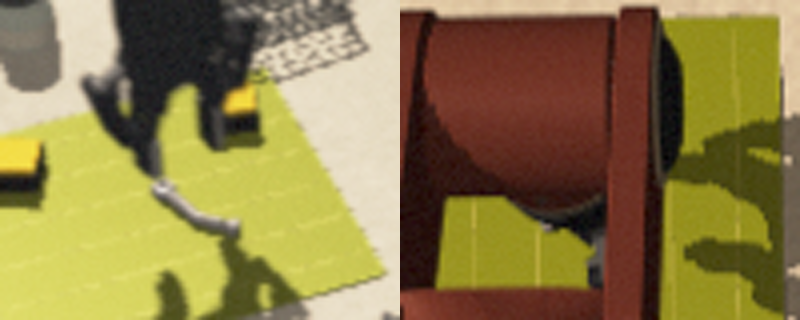

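The crop shows the open fingers hanging over the old stand, whose eye sits at about (160,187) in the crop. Alignment is good, so I'll descend, close and lift.

>>> carry_out:
  moves:
    - {"z": 0.3}
    - {"z": 0.3}
    - {"z": 0.3}
    - {"z": 0.3}
    - {"z": 0.3}
    - {"z": 0.25}
    - {"z": 0.2}
    - {"z": 0.05}

```text
validation failed for argument at $.mo...
```

>>> carry_out:
  moves:
    - {"z": 0}
    - {"z": 0}
    - {"z": 0}
    - {"z": 0}
    - {"z": 0}
    - {"z": 0}
    - {"z": -0.3}
    - {"z": -0.7}
  grip: 0
  newtons: 40

```text
validation failed for argument at $.mo...
```

Run:
```python
from h import *
plan((.651,.297,.12),.2,10)
```

```text
t 4.1 pos [0.5107 0.073  0.0548] phi 0.299 turn 0.099 D [0.1403 0.224  0.0652] z-ax [-0.002 -0.001 -1.   ] f [-0.54  0.23  0.1 ] open 0.0448 grip 0.0
[0.69, 0.8, -0.26] 0.01
[0.7, 0.79, -0.26] 0.01
[0.71, 0.79, -0.26] 0.01
[0.71, 0.78, -0.26] 0.01
[0.72, 0.77, -0.26] 0.01
[0.73, 0.76, -0.26] 0.01
[0.74, 0.76, -0.26] 0.01
[0.74, 0.75, -0.26] 0.01
[0.75, 0.74, -0.26] 0.01
[0.76, 0.73, -0.26] 0.01
```

All four keys are needed in each row.

>>> carry_out:
  moves:
    - {"x": 0,"y": 0,"z": 0.3,"turn": 0}
    - {"x": 0,"y": 0,"z": 0.3,"turn": 0}
    - {"x": 0,"y": 0,"z": 0.3,"turn": 0}
    - {"x": 0,"y": 0,"z": 0.3,"turn": 0}
    - {"x": 0,"y": 0,"z": 0.3,"turn": 0}
    - {"x": 0,"y": 0,"z": 0.25,"turn": 0}
    - {"x": 0,"y": 0,"z": 0.2,"turn": 0}
    - {"x": 0,"y": 0,"z": 0,"turn": 0}

```text
t: 4.9
tool_pos: [0.5099, 0.075, 0.0066]
tool_rot: [-1.861, -2.529, 0.002]
contact_force: [0.6, -1.3, -0.3]
opening: 0.0451
grip_force: 0.0
```

>>> carry_out:
  moves:
    - {"x": 0,"y": 0,"z": 0,"turn": 0}
    - {"x": 0,"y": 0,"z": 0,"turn": 0}
    - {"x": 0,"y": 0,"z": 0,"turn": 0}
    - {"x": 0,"y": 0,"z": 0,"turn": 0}
    - {"x": 0,"y": 0,"z": 0,"turn": 0}
    - {"x": 0,"y": 0,"z": 0,"turn": 0}
    - {"x": 0,"y": 0,"z": -0.3,"turn": 0}
    - {"x": 0,"y": 0,"z": -0.7,"turn": 0}
  grip: 0
  newtons: 40

```text
t: 5.7
tool_pos: [0.5086, 0.0749, 0.0309]
tool_rot: [-1.86, -2.527, 0.004]
contact_force: [-0.2, 0.4, -0.7]
opening: 0.0064
grip_force: 38.5
```

Run:
```python
from h import *
plan((.651,.297,.12),.2,12)
```

```text
t 5.7 pos [0.5086 0.0749 0.0309] phi 0.302 turn 0.102 D [0.1424 0.2221 0.0891] z-ax [-0.004 -0.    -1.   ] f [-0.21  0.42 -0.71] open 0.0064 grip 38.5
[0.57, 0.67, -0.3] 0.008
[0.57, 0.67, -0.3] 0.008
[0.58, 0.66, -0.3] 0.008
[0.58, 0.66, -0.3] 0.008
[0.59, 0.65, -0.3] 0.008
[0.59, 0.65, -0.3] 0.008
[0.6, 0.64, -0.3] 0.008
[0.6, 0.64, -0.3] 0.008
[0.61, 0.63, -0.3] 0.008
[0.62, 0.63, -0.3] 0.008
[0.62, 0.62, -0.3] 0.008
[0.63, 0.62, -0.3] 0.008
```

>>> carry_out:
  moves:
    - {"x": 0.1,"y": 0.1,"z": -1,"turn": 0}
    - {"x": 0.5,"y": 0.6,"z": -1,"turn": 0.02}
    - {"x": 0.7,"y": 0.8,"z": -0.8,"turn": 0.02}
    - {"x": 0.7,"y": 0.8,"z": -0.5,"turn": 0.02}
    - {"x": 0.7,"y": 0.8,"z": -0.2,"turn": 0.02}
    - {"x": 0.7,"y": 0.8,"z": 0,"turn": 0.02}
    - {"x": 0.8,"y": 0.8,"z": 0,"turn": 0}
    - {"x": 0.8,"y": 0.8,"z": 0,"turn": 0}

```text
t: 6.5
tool_pos: [0.6142, 0.2303, 0.1198]
tool_rot: [-1.986, -2.434, 0.001]
contact_force: [0.1, 0.2, -0.8]
opening: 0.006
grip_force: 38.6
```

Run:
```python
from h import *
plan((.651,.297,.05),.2,8)
```

```text
t 6.5 pos [0.6142 0.2303 0.1198] phi 0.202 turn 0.002 D [ 0.0368  0.0667 -0.0698] z-ax [-0.001 -0.    -1.   ] f [ 0.05  0.15 -0.76] open 0.006 grip 38.6
[0.29, 0.25, 0.35] 0.0
[0.29, 0.25, 0.35] 0.0
[0.29, 0.25, 0.35] 0.0
[0.29, 0.25, 0.35] 0.0
[0.29, 0.25, 0.35] 0.0
[0.29, 0.25, 0.35] 0.0
[0.29, 0.25, 0.35] 0.0
[0.29, 0.25, 0.35] 0.0
```

>>> carry_out:
  moves:
    - {"x": 0.5,"y": 0.4,"z": 0,"turn": 0}
    - {"x": 0.5,"y": 0.4,"z": 0,"turn": 0}
    - {"x": 0.5,"y": 0.4,"z": 0,"turn": 0}
    - {"x": 0.45,"y": 0.4,"z": 0,"turn": 0}
    - {"x": 0.4,"y": 0.4,"z": 0.2,"turn": 0}
    - {"x": 0,"y": 0,"z": 0.2,"turn": 0}
    - {"x": 0,"y": 0,"z": 0.1,"turn": 0}
    - {"x": 0,"y": 0,"z": 0,"turn": 0}

```text
t: 7.3
tool_pos: [0.6502, 0.2962, 0.1063]
tool_rot: [-1.986, -2.433, 0.003]
contact_force: [0.5, 0.3, -0.8]
opening: 0.0058
grip_force: 38.6
```

Run:
```python
from h import *
s=snap("side","s2");t=snap("top","t2")
plan((.651,.297,.035),.2,8)
a=cv2.resize(s[140:220,250:350],None,fx=4,fy=4,interpolation=cv2.INTER_CUBIC);b=cv2.resize(t[170:250,130:230],None,fx=4,fy=4,interpolation=cv2.INTER_CUBIC)
cv2.imwrite("pics/c2.png",np.hstack([a,b])[:,:,::-1])
```

```text
t 7.4 pos [0.6509 0.2963 0.1074] phi 0.201 turn 0.001 D [ 0.0001  0.0007 -0.0724] z-ax [-0.001 -0.    -1.   ] f [ 0.1  -0.62 -0.4 ] open 0.0058 grip 38.6
[0.0, 0.0, 0.36] 0.0
[0.0, 0.0, 0.36] 0.0
[0.0, 0.0, 0.36] 0.0
[0.0, 0.0, 0.36] 0.0
[0.0, 0.0, 0.36] 0.0
[0.0, 0.0, 0.36] 0.0
[0.0, 0.0, 0.36] 0.0
[0.0, 0.0, 0.36] 0.0
```

View pics/c2.png

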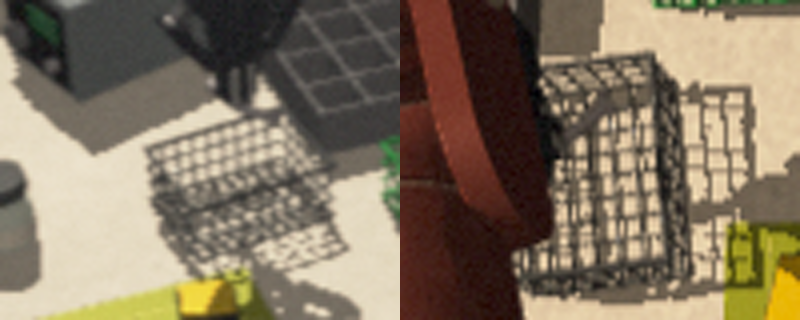

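The bar is still in the fingers, with its bent end at crop (640,92) in the top view. I'll check the basket rim's position before lowering.

Run:
```python
from h import *
for p in((193.7,183.7),(196,236.5),(159,240)): print(atz("top",p,.055).round(3))
print("side rim",[atz("side",(250+x/4,140+y/4),.055).round(3).tolist() for x,y in((148,150),(285,110),(330,165))])
print("bar end",atz("top",(190,193),.112).round(3))
```

```text
[0.716 0.25  0.055]
[0.587 0.24  0.055]
[0.58  0.326 0.055]
side rim [[0.584, 0.332, 0.055], [0.71, 0.342, 0.055], [0.715, 0.254, 0.055]]
bar end [0.676 0.242 0.112]
```

>>> carry_out:
  moves:
    - {"x": -0.2,"y": -0.1,"z": 0.2,"turn": 0}
    - {"x": 0,"y": 0,"z": 0.4,"turn": 0}
    - {"x": 0,"y": 0,"z": 0.4,"turn": 0}
    - {"x": 0,"y": 0,"z": 0.4,"turn": 0}
    - {"x": 0,"y": 0,"z": 0.4,"turn": 0}
    - {"x": 0,"y": 0,"z": 0.4,"turn": 0}
    - {"x": 0,"y": 0,"z": 0.4,"turn": 0}
    - {"x": 0,"y": 0,"z": 0.2,"turn": 0}

```text
t: 8.2
tool_pos: [0.649, 0.2914, 0.0357]
tool_rot: [-1.985, -2.433, 0.003]
contact_force: [-1.0, -0.4, -0.5]
opening: 0.0055
grip_force: 38.6
```

>>> carry_out:
  moves:
    - {"x": 0,"y": 0,"z": 0,"turn": 0}
    - {"x": 0,"y": 0,"z": 0,"turn": 0}
    - {"x": 0,"y": 0,"z": 0,"turn": 0}
    - {"x": 0,"y": 0,"z": 0,"turn": 0}
    - {"x": 0,"y": 0,"z": -0.5,"turn": 0}
    - {"x": 0,"y": 0,"z": -1,"turn": 0}
    - {"x": 0,"y": 0,"z": -1,"turn": 0}
    - {"x": 0,"y": 0,"z": -1,"turn": 0}
  grip: 30

```text
t: 9.0
tool_pos: [0.65, 0.2917, 0.1274]
tool_rot: [1.986, 2.434, 0.002]
contact_force: [-0.1, 0.6, -0.2]
opening: 0.0301
grip_force: 0.0
```

```bash
cat > pose.py <<'E'
from h import *
v=[0.6491,-0.2014,-0.0255,0.2493]
def T(X,v=v):
    R=Ro.from_euler("ZX",[v[2],v[3]]);c=np.array([0,0,.013]);return R.apply(np.array(X)/1000-c)+c+[v[0],v[1],0]
def tang(th,y=57):
    a=Ro.from_euler("y",-th).apply([-50,0,3]);return T([-30+a[0],y+3*th/1.83,78+a[2]])
E
python3 - <<'E'
from pose import *
snap("side","s3")
print([(m["pixel"],m["confidence"]) for m in ctrl.mark_of("side","reject_center")])
print(proj("side",(.65,.292,.012)))
for th in(0,.3,.6,.9,1.1,1.3,1.83): print(th,tang(th).round(4), tang(th,63).round(4))
plan((tang(0,66)+[0,0,.12]),0,24,8)
E
```

```text
[([308.8, 190.3], 0.5)]
[310.31156919 189.97182049]
0 [ 0.5701 -0.1609  0.093 ] [ 0.5703 -0.1551  0.0944]
0.3 [ 0.5716 -0.1568  0.0786] [ 0.5717 -0.151   0.0801]
0.6 [ 0.5773 -0.153   0.0653] [ 0.5775 -0.1472  0.0668]
0.9 [ 0.587  -0.15    0.0543] [ 0.5871 -0.1442  0.0557]
1.1 [ 0.5951 -0.1484  0.0486] [ 0.5952 -0.1426  0.0501]
1.3 [ 0.6042 -0.1473  0.0447] [ 0.6043 -0.1415  0.0461]
1.83 [ 0.6304 -0.1467  0.0432] [ 0.6306 -0.1409  0.0447]
t 9.1 pos [0.653  0.2927 0.1321] phi 0.202 turn 0.202 D [-0.0826 -0.4449  0.0831] z-ax [ 0.01   0.003 -1.   ] f [ 0.52 -0.44  1.4 ] open 0.0298 grip 0.0
[-0.7, -0.28, -0.14] 0.025
[-0.71, -0.26, -0.14] 0.025
[-0.71, -0.25, -0.14] 0.025
[-0.72, -0.23, -0.14] 0.025
[-0.72, -0.21, -0.14] 0.025
[-0.73, -0.19, -0.14] 0.025
[-0.73, -0.17, -0.14] 0.025
[-0.74, -0.16, -0.14] 0.025
[-0.74, -0.14, -0.14] 0
[-0.74, -0.14, -0.14] 0
[-0.74, -0.14, -0.14] 0
[-0.74, -0.14, -0.14] 0
[-0.74, -0.14, -0.14] 0
[-0.74, -0.14, -0.14] 0
[-0.74, -0.14, -0.14] 0
[-0.74, -0.14, -0.14] 0
[-0.74, -0.14, -0.14] 0
[-0.74, -0.14, -0.14] 0
[-0.74, -0.14, -0.14] 0
[-0.74, -0.14, -0.14] 0
[-0.74, -0.14, -0.14] 0
[-0.74, -0.14, -0.14] 0
[-0.74, -0.14, -0.14] 0
[-0.74, -0.14, -0.14] 0
```

>>> carry_out:
  moves:
    - {"x": -0.95,"y": -0.35,"z": -0.3,"turn": 0.025}
    - {"x": -0.95,"y": -0.35,"z": -0.3,"turn": 0.025}
    - {"x": -0.95,"y": -0.35,"z": -0.3,"turn": 0.025}
    - {"x": -0.95,"y": -0.3,"z": -0.2,"turn": 0.025}
    - {"x": -0.95,"y": -0.3,"z": -0.2,"turn": 0.025}
    - {"x": -0.95,"y": -0.25,"z": -0.2,"turn": 0.025}
    - {"x": -0.95,"y": -0.2,"z": -0.2,"turn": 0.025}
    - {"x": -0.95,"y": -0.2,"z": -0.2,"turn": 0.025}
  grip: 0
  newtons: 20

```text
t: 9.9
tool_pos: [0.6139, 0.095, 0.1724]
tool_rot: [-2.22, -2.222, 0.001]
contact_force: [0.8, -0.1, 0.6]
opening: 0.0001
grip_force: 0.0
```

>>> carry_out:
  moves:
    - {"x": -0.95,"y": -0.15,"z": -0.2,"turn": 0}
    - {"x": -0.95,"y": -0.15,"z": -0.2,"turn": 0}
    - {"x": -0.95,"y": -0.15,"z": -0.2,"turn": 0}
    - {"x": -0.95,"y": -0.15,"z": -0.2,"turn": 0}
    - {"x": -0.95,"y": -0.15,"z": -0.2,"turn": 0}
    - {"x": -0.95,"y": -0.1,"z": -0.2,"turn": 0}
    - {"x": -0.95,"y": -0.1,"z": -0.2,"turn": 0}
    - {"x": -0.95,"y": 0,"z": 0,"turn": 0}

```text
t: 10.7
tool_pos: [0.591, -0.0951, 0.2083]
tool_rot: [2.219, 2.223, 0.001]
contact_force: [-0.1, 0.5, 0.3]
opening: 0.0002
grip_force: 0.0
```

Run:
```python
from pose import *
plan((.572,-.152,.125),0,8)
```

```text
t 10.7 pos [ 0.591  -0.0951  0.2083] phi 0.002 turn 0.002 D [-0.019  -0.0569 -0.0833] z-ax [ 0.001 -0.    -1.   ] f [-0.07  0.47  0.34] open 0.0002 grip 0.0
[-0.28, -0.1, 0.42] 0.0
[-0.28, -0.1, 0.42] 0.0
[-0.28, -0.1, 0.42] 0.0
[-0.28, -0.1, 0.42] 0.0
[-0.28, -0.1, 0.42] 0.0
[-0.28, -0.1, 0.42] 0.0
[-0.28, -0.1, 0.42] 0.0
[-0.28, -0.1, 0.42] 0.0
```

>>> carry_out:
  moves:
    - {"x": -0.3,"y": -0.1,"z": 0.4,"turn": 0}
    - {"x": -0.3,"y": -0.1,"z": 0.4,"turn": 0}
    - {"x": -0.3,"y": -0.1,"z": 0.4,"turn": 0}
    - {"x": -0.3,"y": -0.1,"z": 0.4,"turn": 0}
    - {"x": -0.3,"y": -0.1,"z": 0.4,"turn": 0}
    - {"x": -0.3,"y": -0.1,"z": 0.4,"turn": 0}
    - {"x": -0.3,"y": -0.1,"z": 0.4,"turn": 0}
    - {"x": -0.2,"y": -0.1,"z": 0.4,"turn": 0}

```text
t: 11.5
tool_pos: [0.571, -0.1523, 0.1268]
tool_rot: [2.219, 2.223, -0.0]
contact_force: [-0.8, 0.2, 0.5]
opening: -0.0002
grip_force: 0.0
```

Run:
```python
from pose import *
s=snap("side","s4");t=snap("top","t4")
plan((.572,-.152,.1),0,4)
p=ctrl.get_obs()["tool_pos"];print(proj("side",p),proj("top",p),proj("side",tang(0)),proj("top",tang(0)))
a=cv2.resize(s[220:320,295:395],None,fx=4,fy=4,interpolation=cv2.INTER_CUBIC);b=cv2.resize(t[190:290,325:425],None,fx=4,fy=4,interpolation=cv2.INTER_CUBIC)
cv2.imwrite("pics/c4.png",np.hstack([a,b])[:,:,::-1])
```

```text
t 11.6 pos [ 0.5698 -0.1519  0.1253] phi 0.001 turn 0.001 D [ 0.0022 -0.0001 -0.0253] z-ax [-0.003  0.001 -1.   ] f [ 0.36  0.97 -0.52] open -0.0002 grip 0.0
[-0.0, 0.02, 0.25] 0.0
[-0.0, 0.02, 0.25] 0.0
[-0.0, 0.02, 0.25] 0.0
[-0.0, 0.02, 0.25] 0.0
[340.65630539 260.88688378] [366.99881872 234.7414296 ] [342.03111682 272.33979396] [369.52155738 237.34506688]
```

View pics/c4.png

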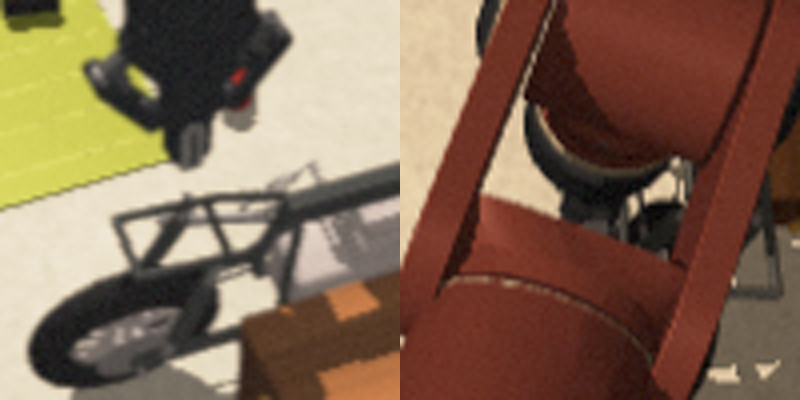

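The crop shows the shut fingertips at (190,165) in the side crop, just above and behind the tang, and clear of the frame. I'll press down gently.

>>> carry_out:
  moves:
    - {"x": 0,"y": 0,"z": 0.3,"turn": 0}
    - {"x": 0,"y": 0,"z": 0.3,"turn": 0}
    - {"x": 0,"y": 0,"z": 0.3,"turn": 0}
    - {"x": 0,"y": 0,"z": 0.15,"turn": 0}
    - {"x": 0,"y": 0,"z": 0.15,"turn": 0}
    - {"x": 0,"y": 0,"z": 0.1,"turn": 0}
    - {"x": 0,"y": 0,"z": 0.1,"turn": 0}
    - {"x": 0,"y": 0,"z": 0.1,"turn": 0}

```text
t: 12.4
tool_pos: [0.5716, -0.1516, 0.0903]
tool_rot: [2.219, 2.223, 0.001]
contact_force: [0.2, 0.9, 0.4]
opening: -0.0002
grip_force: 0.6
```

Run:
```python
from pose import *
snap("side","s5")
plan((.572,-.148,.07),0,8)
for q in("stand_foot","stand_tang","backbone"): print(q,[(m["pixel"],m["confidence"]) for m in ctrl.mark_of("side",q)])
print([proj("side",T(x)).round(1) for x in([-98,54,78],[-80,57,81],[12,0,158])])
f=ctrl.get_obs()["contact_force"];print(f)
```

```text
t 12.45 pos [ 0.5714 -0.1516  0.0898] phi 0.002 turn 0.002 D [ 0.0006  0.0036 -0.0198] z-ax [ 0. -0. -1.] f [0.09 0.71 0.08] open 0.0001 grip 0.5
[0.02, 0.0, 0.1] 0.0
[0.02, 0.0, 0.1] 0.0
[0.02, 0.0, 0.1] 0.0
[0.02, 0.0, 0.1] 0.0
[0.02, 0.0, 0.1] 0.0
[0.02, 0.0, 0.1] 0.0
[0.02, 0.0, 0.1] 0.0
[0.02, 0.0, 0.1] 0.0
stand_foot [([337.3, 276.6], 0.53), ([312.5, 193.5], 0.19)]
stand_tang [([341.9, 274.4], 0.47)]
backbone [([389.2, 265.5], 0.74)]
[array([335.6, 275.8]), array([342. , 272.3]), array([391.2, 266.4])]
[-0.28841279  0.286984    0.53509886]
```

>>> carry_out:
  moves:
    - {"x": 0,"y": 0,"z": 0.12,"turn": 0}
    - {"x": 0.02,"y": 0,"z": 0.12,"turn": 0}
    - {"x": 0.02,"y": 0.02,"z": 0.12,"turn": 0}
    - {"x": 0.02,"y": 0.02,"z": 0.12,"turn": 0}
    - {"x": 0.02,"y": 0.04,"z": 0.12,"turn": 0}
    - {"x": 0.02,"y": 0.05,"z": 0.12,"turn": 0}
    - {"x": 0.02,"y": 0.06,"z": 0.1,"turn": 0}
    - {"x": 0.02,"y": 0.06,"z": 0.1,"turn": 0}

```text
t: 13.4
tool_pos: [0.5774, -0.148, 0.0666]
tool_rot: [-2.219, -2.223, 0.0]
contact_force: [-0.4, 0.8, 0.8]
opening: -0.0001
grip_force: 0.3
```

Run:
```python
from pose import *
s=snap("side","s6")
plan((.59,-.145,.052),0,8)
for q in("stand_foot","stand_tang","backbone"): print(q,[(m["pixel"],m["confidence"]) for m in ctrl.mark_of("side",q)])
for th in(0,.3,.6,.9): print(th,proj("side",tang(th)).round(1))
t=snap("top","t6");p=ctrl.get_obs()
print(p["contact_force"],p["grip_force"])
a=cv2.resize(s[230:310,300:400],None,fx=5,fy=5,interpolation=cv2.INTER_CUBIC)
cv2.imwrite("pics/c6.png",a[:,:,::-1])
```

```text
t 13.45 pos [ 0.5773 -0.1479  0.0662] phi 0.002 turn 0.002 D [ 0.0127  0.0029 -0.0142] z-ax [-0.001  0.    -1.   ] f [-0.63  1.21  0.95] open -0.0 grip 0.2
[0.01, 0.06, 0.07] 0.0
[0.01, 0.06, 0.07] 0.0
[0.01, 0.06, 0.07] 0.0
[0.01, 0.06, 0.07] 0.0
[0.01, 0.06, 0.07] 0.0
[0.01, 0.06, 0.07] 0.0
[0.01, 0.06, 0.07] 0.0
[0.01, 0.06, 0.07] 0.0
stand_foot []
stand_tang [([342.1, 276.2], 0.67)]
backbone [([392.3, 266.5], 0.98), ([383.1, 331.2], 0.19)]
0 [342.  272.3]
0.3 [341.8 274.9]
0.6 [343.3 276.8]
0.9 [346.2 277.8]
[-0.09473601  0.45344172  0.75030591] 0.03435443504713476
```

View pics/c6.png

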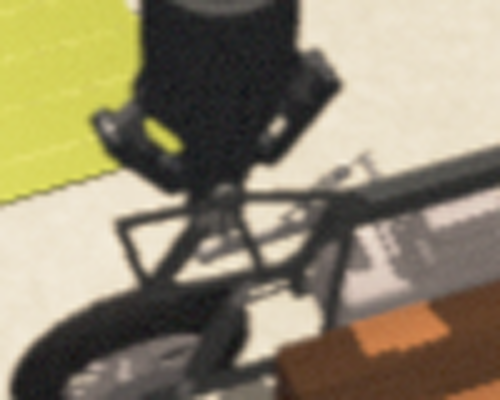

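The crop shows the stand part-way down: its leg runs to a foot at about (205,252), and the fingertip is on the tang at (225,205). I'll continue along the arc past dead centre.

>>> carry_out:
  moves:
    - {"x": 0.03,"y": 0.09,"z": 0.14,"turn": 0}
    - {"x": 0.03,"y": 0.1,"z": 0.13,"turn": 0}
    - {"x": 0.03,"y": 0.12,"z": 0.12,"turn": 0}
    - {"x": 0.03,"y": 0.12,"z": 0.1,"turn": 0}
    - {"x": 0.03,"y": 0.13,"z": 0.1,"turn": 0}
    - {"x": 0.03,"y": 0.14,"z": 0.08,"turn": 0}
    - {"x": 0.03,"y": 0.15,"z": 0.08,"turn": 0}
    - {"x": 0.03,"y": 0.15,"z": 0.05,"turn": 0}

```text
t: 14.45
tool_pos: [0.6021, -0.142, 0.0464]
tool_rot: [-2.218, -2.223, 0.002]
contact_force: [-0.3, -0.4, -0.7]
opening: -0.0002
grip_force: 0.0
```

Run:
```python
from pose import *
s=snap("side","s7")
plan((.59,-.145,.052),0,1)
for q in("stand_foot","stand_tang","backbone"): print(q,[(m["pixel"],m["confidence"]) for m in ctrl.mark_of("side",q)])
for th in(.9,1.3,1.83): print(th,proj("side",tang(th)).round(1))
print(proj("side",T([-13,60,14])),proj("side",T([12,0,158])))
a=cv2.resize(s[230:330,300:400],None,fx=5,fy=5,interpolation=cv2.INTER_CUBIC)
cv2.imwrite("pics/c7.png",a[:,:,::-1])
```

```text
t 14.5 pos [ 0.6019 -0.1419  0.0458] phi 0.002 turn 0.002 D [-0.0119 -0.0031  0.0062] z-ax [-0.003  0.    -1.   ] f [-1.07 -0.14 -0.08] open -0.0 grip 0.0
[-0.12, -0.48, -0.25] 0.002
stand_foot [([364.4, 276.1], 0.59)]
stand_tang []
backbone [([390.5, 265.3], 0.86), ([303.4, 216.9], 0.28)]
0.9 [346.2 277.8]
1.3 [351.7 277.7]
1.83 [360.8 275. ]
[362.43818318 277.03266725] [391.21072756 266.38414415]
```

View pics/c7.png

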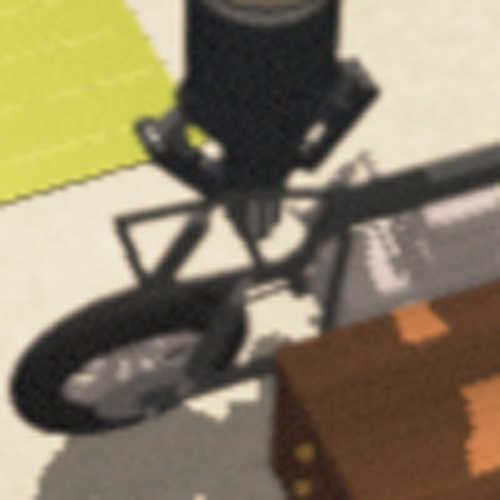

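The crop shows the gripper beside the rear frame and the old stowed line gone. The network puts the foot at (364,276), which is where a fully-down stand should be. Next I'll retreat and go over the backbone.

>>> carry_out:
  moves:
    - {"x": 0.5,"y": -0.3,"z": 0,"turn": 0}
    - {"x": 0.3,"y": 0,"z": -0.8,"turn": 0}
    - {"x": 0,"y": 0,"z": -1,"turn": 0}
    - {"x": 0,"y": 0,"z": -1,"turn": 0}
    - {"x": 0,"y": 0,"z": -1,"turn": 0}
    - {"x": 0,"y": 0,"z": -1,"turn": 0}
    - {"x": 0,"y": 0,"z": -1,"turn": 0}
    - {"x": 0,"y": 0,"z": -1,"turn": 0}

```text
t: 15.45
tool_pos: [0.5938, -0.1212, 0.2175]
tool_rot: [-2.218, -2.223, 0.001]
contact_force: [-0.4, -0.5, -1.0]
opening: -0.0003
grip_force: 0.0
```

Run:
```python
from pose import *
s=snap("side","s8")
for n in("side","top"):
  if n=="top": snap(n,"t8")
  for q in("stand_foot","backbone","front_hub","rear_hub"): print(n,q,[(np.round(m["pixel"],1),m["confidence"]) for m in ctrl.mark_of(n,q)])
  print([proj(n,T(x)).round(1) for x in([-13,60,14],[12,0,158],[143,0,62],[-143,0,62])])
print(T([12,0,158]),ctrl.get_obs()["q"].round(2))
plan((.660,-.2375,.21),np.pi/2-.0255,12)
```

```text
side stand_foot [(array([365.3, 276.7]), 0.52)]
side backbone [(array([392.8, 266.7]), 0.77)]
side front_hub [(array([426.6, 271. ]), 0.86)]
side rear_hub [(array([320.7, 303.6]), 0.71), (array([372.9, 296.6]), 0.57), (array([251.7, 199.7]), 0.32)]
[array([362.4, 277. ]), array([391.2, 266.4]), array([429.7, 271.7]), array([325.4, 302.7])]
top stand_foot []
top backbone [(array([402.8, 189.9]), 0.56)]
top front_hub [(array([389. , 146.7]), 0.65)]
top rear_hub [(array([387.3, 265.8]), 0.66), (array([183. , 216.3]), 0.64)]
[array([358.3, 215.2]), array([406.1, 190.6]), array([387.7, 149.5]), array([390.3, 267. ])]
[ 0.66018393 -0.23746956  0.15351738] [-0.32  0.02  1.67  0.    1.45 -0.33]
t 15.95 pos [ 0.5942 -0.1218  0.2155] phi 0.002 turn -1.543 D [ 0.0658 -0.1157 -0.0055] z-ax [-0.002  0.001 -1.   ] f [-0.15  0.07 -0.01] open -0.0002 grip 0.0
[-0.39, 0.22, 0.02] -0.129
[-0.41, 0.17, 0.02] -0.129
[-0.43, 0.11, 0.02] -0.129
[-0.44, 0.06, 0.02] -0.129
[-0.44, 0.0, 0.02] -0.129
[-0.44, -0.06, 0.02] -0.129
[-0.43, -0.11, 0.02] -0.129
[-0.41, -0.17, 0.02] -0.129
[-0.39, -0.22, 0.02] -0.129
[-0.36, -0.27, 0.02] -0.129
[-0.32, -0.31, 0.02] -0.129
[-0.28, -0.35, 0.02] -0.129
```

>>> carry_out:
  moves:
    - {"x": -0.4,"y": 0.2,"z": -0.3,"turn": -0.14}
    - {"x": -0.4,"y": 0.2,"z": -0.3,"turn": -0.14}
    - {"x": -0.4,"y": 0.1,"z": 0,"turn": -0.14}
    - {"x": -0.45,"y": 0.05,"z": 0,"turn": -0.14}
    - {"x": -0.45,"y": 0,"z": 0,"turn": -0.14}
    - {"x": -0.45,"y": -0.1,"z": 0,"turn": -0.14}
    - {"x": -0.45,"y": -0.1,"z": 0,"turn": -0.14}
    - {"x": -0.4,"y": -0.2,"z": 0,"turn": -0.14}
  grip: 40

```text
t: 16.75
tool_pos: [0.6409, -0.1991, 0.2311]
tool_rot: [-0.69, -3.064, -0.0]
contact_force: [0.4, 0.9, 0.0]
opening: 0.0399
grip_force: 0.0
```

Run:
```python
from pose import *
plan((.660,-.2375,.20),np.pi/2-.0255,8,4)
```

```text
t 16.75 pos [ 0.6409 -0.1991  0.2311] phi 1.128 turn -0.418 D [ 0.0191 -0.0384 -0.0311] z-ax [-0.001  0.001 -1.   ] f [0.37 0.85 0.03] open 0.0399 grip 0.0
[-0.17, -0.13, 0.16] -0.104
[-0.15, -0.15, 0.16] -0.104
[-0.14, -0.16, 0.16] -0.104
[-0.12, -0.18, 0.16] -0.104
[-0.1, -0.19, 0.16] 0
[-0.1, -0.19, 0.16] 0
[-0.1, -0.19, 0.16] 0
[-0.1, -0.19, 0.16] 0
```

>>> carry_out:
  moves:
    - {"x": -0.17,"y": -0.13,"z": 0.1,"turn": -0.1}
    - {"x": -0.15,"y": -0.15,"z": 0.1,"turn": -0.1}
    - {"x": -0.14,"y": -0.16,"z": 0.1,"turn": -0.11}
    - {"x": -0.12,"y": -0.18,"z": 0.1,"turn": -0.11}
    - {"x": -0.1,"y": -0.19,"z": 0.1,"turn": 0}
    - {"x": -0.1,"y": -0.19,"z": 0.1,"turn": 0}
    - {"x": -0.1,"y": -0.19,"z": 0.2,"turn": 0}
    - {"x": -0.1,"y": -0.19,"z": 0.2,"turn": 0}

```text
t: 17.55
tool_pos: [0.6599, -0.2376, 0.2066]
tool_rot: [-0.047, -3.141, -0.0]
contact_force: [-0.1, 0.3, 0.4]
opening: 0.0401
grip_force: 0.0
```

Run:
```python
from pose import *
s=snap("side","s9");t=snap("top","t9")
plan((.660,-.2375,.143),np.pi/2-.0255,8)
p=ctrl.get_obs()["tool_pos"];print(proj("side",p),proj("top",p),proj("side",T([12,0,158])))
a=cv2.resize(s[200:300,340:440],None,fx=4,fy=4,interpolation=cv2.INTER_CUBIC);b=cv2.resize(t[140:240,350:450],None,fx=4,fy=4,interpolation=cv2.INTER_CUBIC)
cv2.imwrite("pics/c9.png",np.hstack([a,b])[:,:,::-1])
```

```text
t 17.65 pos [ 0.6593 -0.2376  0.2055] phi 1.541 turn -0.004 D [ 0.0007  0.0001 -0.0625] z-ax [-0.002  0.001 -1.   ] f [-0.83  0.85  0.2 ] open 0.04 grip 0.0
[-0.0, 0.0, 0.31] -0.001
[-0.0, 0.0, 0.31] -0.001
[-0.0, 0.0, 0.31] -0.001
[-0.0, 0.0, 0.31] -0.001
[-0.0, 0.0, 0.31] -0.001
[-0.0, 0.0, 0.31] -0.001
[-0.0, 0.0, 0.31] -0.001
[-0.0, 0.0, 0.31] -0.001
[393.05873046 250.56211507] [410.85226112 183.74592112] [391.21072756 266.38414415]
```

View pics/c9.png

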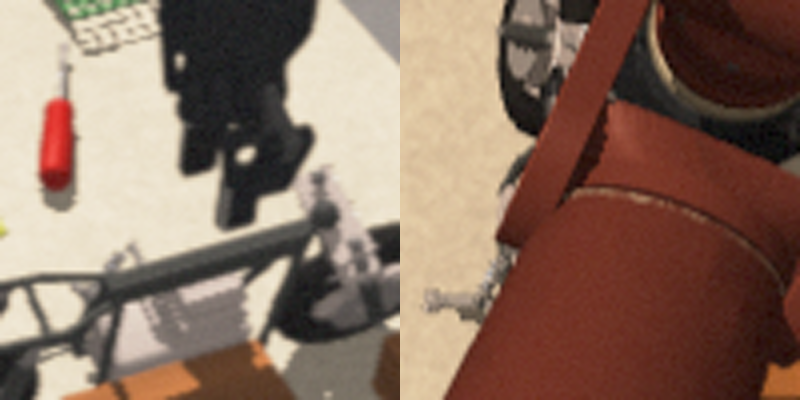

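The crop shows both fingers straddling the backbone's line (side crop 195,165 and 235,225). In the top view the stand's foot sticks out at (430,300), so it is down. Descending now.

>>> carry_out:
  moves:
    - {"x": 0,"y": 0,"z": 0.4,"turn": 0}
    - {"x": 0,"y": 0,"z": 0.4,"turn": 0}
    - {"x": 0,"y": 0,"z": 0.4,"turn": 0}
    - {"x": 0,"y": 0,"z": 0.4,"turn": 0}
    - {"x": 0,"y": 0,"z": 0.35,"turn": 0}
    - {"x": 0,"y": 0,"z": 0.25,"turn": 0}
    - {"x": 0,"y": 0,"z": 0.2,"turn": 0}
    - {"x": 0,"y": 0,"z": 0.1,"turn": 0}

```text
t: 18.45
tool_pos: [0.6596, -0.2371, 0.1439]
tool_rot: [-0.045, -3.141, -0.0]
contact_force: [0.3, -0.0, -0.7]
opening: 0.0402
grip_force: 0.0
```

>>> carry_out:
  moves:
    - {"x": 0,"y": 0,"z": 0,"turn": 0}
    - {"x": 0,"y": 0,"z": 0,"turn": 0}
    - {"x": 0,"y": 0,"z": 0,"turn": 0}
    - {"x": 0,"y": 0,"z": 0,"turn": 0}
    - {"x": 0,"y": 0,"z": 0,"turn": 0}
    - {"x": 0,"y": 0,"z": 0,"turn": 0}
    - {"x": 0,"y": 0,"z": 0,"turn": 0}
    - {"x": 0,"y": 0,"z": 0,"turn": 0}
  grip: 26
  newtons: 20

```text
t: 19.25
tool_pos: [0.6597, -0.2372, 0.1446]
tool_rot: [0.045, 3.141, -0.0]
contact_force: [0.2, -0.2, -0.2]
opening: 0.026
grip_force: 0.0
```

Run:
```python
from pose import *
print(ctrl.get_obs()["wrist_torque"])
plan((.660,-.2014,.143),np.pi/2-.0255,8)
```

```text
[-0.01771948 -0.00561136 -0.00750884]
t 19.25 pos [ 0.6597 -0.2372  0.1446] phi 1.542 turn -0.003 D [ 0.0003  0.0358 -0.0016] z-ax [ 0. -0. -1.] f [ 0.17 -0.19 -0.16] open 0.026 grip 0.0
[0.0, 0.18, 0.01] -0.0
[0.0, 0.18, 0.01] -0.0
[0.0, 0.18, 0.01] -0.0
[0.0, 0.18, 0.01] -0.0
[0.0, 0.18, 0.01] -0.0
[0.0, 0.18, 0.01] -0.0
[0.0, 0.18, 0.01] -0.0
[0.0, 0.18, 0.01] -0.0
```

>>> carry_out:
  moves:
    - {"x": 0,"y": 0.14,"z": 0,"turn": 0}
    - {"x": 0,"y": 0.14,"z": 0,"turn": 0}
    - {"x": 0,"y": 0.14,"z": 0,"turn": 0}
    - {"x": 0,"y": 0.14,"z": 0,"turn": 0}
    - {"x": 0,"y": 0.14,"z": 0,"turn": 0}
    - {"x": 0,"y": 0.14,"z": 0,"turn": 0}
    - {"x": 0,"y": 0.14,"z": 0,"turn": 0}
    - {"x": 0,"y": 0.14,"z": 0,"turn": 0}

```text
t: 20.05
tool_pos: [0.6605, -0.2087, 0.1444]
tool_rot: [-0.045, -3.141, -0.0]
contact_force: [0.0, -0.2, 0.8]
opening: 0.026
grip_force: 0.3
```

>>> carry_out:
  moves:
    - {"x": 0,"y": 0.1,"z": 0,"turn": 0}
    - {"x": 0,"y": 0.1,"z": 0,"turn": 0}
    - {"x": 0,"y": 0.08,"z": 0,"turn": 0}
    - {"x": 0,"y": 0.06,"z": 0,"turn": 0}
    - {"x": 0,"y": 0.05,"z": 0,"turn": 0}
    - {"x": 0,"y": 0.04,"z": 0,"turn": 0}
    - {"x": 0,"y": 0.02,"z": 0,"turn": 0}
    - {"x": 0,"y": 0,"z": 0,"turn": 0}

```text
t: 20.85
tool_pos: [0.6608, -0.1979, 0.1445]
tool_rot: [-0.045, -3.141, -0.0]
contact_force: [1.3, 0.0, 0.5]
opening: 0.0261
grip_force: 0.1
```

```bash
cat > fit.py <<'E'
from pose import *
from scipy.optimize import least_squares
def fit(tag,free=4):
    P={"backbone":[12,0,158],"front_hub":[143,0,62],"rear_hub":[-143,0,62],"stand_foot":[-13,60,14]}
    M=[]
    for n in("side","top"):
        snap(n,n[0]+tag)
        for k in P:
            for m in ctrl.mark_of(n,k)[:1]:
                if m["confidence"]>.4: M.append((n,k,*m["pixel"]))
    f=lambda v:np.hstack([proj(n,T(P[k],v))-[a,b] for n,k,a,b in M])
    r=least_squares(f,[.65,-.2,-.02,.03],loss="soft_l1",f_scale=2);print(r.x.round(4),len(M))
    for m,e in zip(M,f(r.x).reshape(-1,2)): print(m[0],m[1],np.round(m[2:],1),e.round(1))
    return r.x
E
python3 - <<'E'
from fit import *
plan((.660,-.198,.143),np.pi/2-.0255,1)
fit("10")
E
```

```text
t 20.85 pos [ 0.6608 -0.1979  0.1445] phi 1.542 turn -0.003 D [-0.0008 -0.0001 -0.0015] z-ax [-0.  0. -1.] f [1.29 0.   0.45] open 0.0261 grip 0.1
[0.03, -0.01, 0.06] -0.003
[ 0.6639 -0.2108 -0.0665 -1.6236] 4
side front_hub [428.2 268.7] [-4.5  2.2]
side rear_hub [322.  297.5] [ 2.1 -1. ]
top backbone [181.4 218.1] [144.9 -18.9]
top front_hub [387.5 146.3] [-21.1   4.1]
```

>>> carry_out:
  moves:
    - {"x": 0,"y": 0,"z": 0,"turn": 0}
    - {"x": 0,"y": 0,"z": 0,"turn": 0}
    - {"x": 0,"y": 0,"z": 0,"turn": 0}
    - {"x": 0,"y": 0,"z": 0,"turn": 0}
    - {"x": 0,"y": 0,"z": 0,"turn": 0}
    - {"x": 0,"y": 0,"z": 0,"turn": 0}
    - {"x": 0,"y": 0,"z": 0,"turn": 0}
    - {"x": 0,"y": 0,"z": 0,"turn": 0}
  grip: 0
  newtons: 30

```text
t: 22.15
tool_pos: [0.6609, -0.1978, 0.1447]
tool_rot: [0.045, 3.141, 0.001]
contact_force: [-0.6, 2.0, 2.5]
opening: 0.0116
grip_force: 31.3
```

Run:
```python
from fit import *
plan((.660,-.198,.143),np.pi/2-.0255,1)
print(ctrl.get_obs()["wrist_torque"])
s=snap("side","s11");t=snap("top","t11")
for v in([.649,-.2014,-.0255,0],[.649,-.198,-.0255,0],[.649,-.198,-.0255,.08]): print([proj(n,T(X,v)).round(1).tolist() for n in("side","top") for X in([143,0,124],[-143,0,124],[143,0,0],[-143,0,0],[-13,60,14])])
a=cv2.resize(s[215:335,290:460],None,fx=4.7,fy=4.7,interpolation=cv2.INTER_CUBIC)
cv2.imwrite("pics/c11.png",a[:,:,::-1])
for n,q in (("side","front_hub"),("side","rear_hub"),("side","stand_foot"),("top","front_hub"),("top","rear_hub"),("top","stand_foot")): print(n,q,[(np.round(m["pixel"],1),m["confidence"]) for m in ctrl.mark_of(n,q)])
```

```text
t 22.15 pos [ 0.6609 -0.1978  0.1447] phi 1.542 turn -0.003 D [-0.0009 -0.0002 -0.0017] z-ax [ 0.  0. -1.] f [-0.62  2.03  2.54] open 0.0116 grip 31.3
[0.04, -0.01, 0.07] -0.003
[0.87186121 0.07661517 0.1231215 ]
[[431.1, 251.1], [323.3, 281.8], [423.9, 283.9], [324.0, 314.2], [361.8, 280.2], [386.4, 139.1], [389.2, 263.3], [379.5, 158.4], [381.6, 270.2], [356.9, 216.6]]
[[430.4, 250.2], [322.7, 280.8], [423.2, 283.0], [323.5, 313.2], [361.3, 279.3], [384.9, 139.1], [387.6, 263.3], [378.1, 158.4], [380.2, 270.2], [355.5, 216.7]]
[[432.2, 252.7], [324.0, 283.6], [423.1, 282.7], [323.4, 312.8], [361.4, 278.2], [388.8, 139.2], [391.7, 263.4], [377.7, 158.4], [379.8, 270.2], [355.8, 216.2]]
side front_hub [(array([424.9, 266.8]), 0.97)]
side rear_hub [(array([321.3, 295.7]), 0.88), (array([287.8, 385.2]), 0.23)]
side stand_foot []
top front_hub [(array([384.4, 147.3]), 0.46)]
top rear_hub []
top stand_foot []
```

View pics/c11.png

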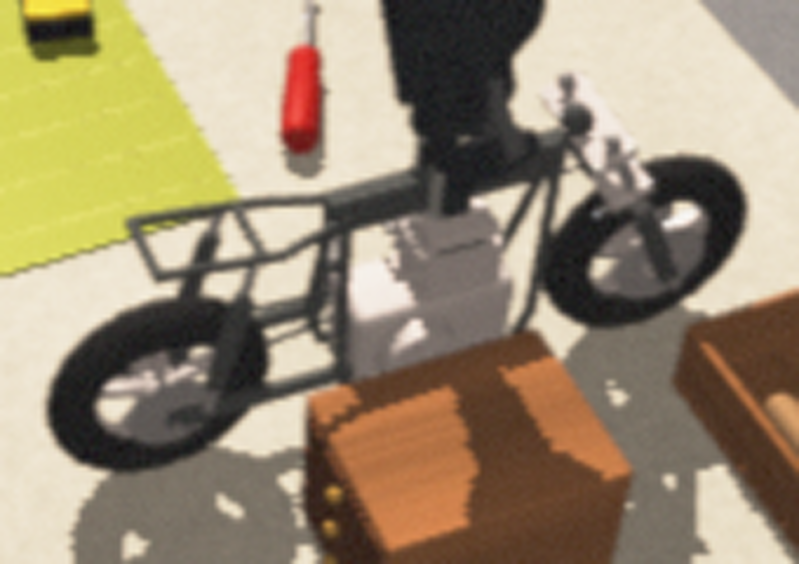

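The crop shows the chassis standing upright in the fingers, clear of the chest. The wheel bottoms are on the bench at about (600,325) and (135,468), where an upright pose puts them. I'll check the lean numerically from the wheel outline.

Run:
```python
from fit import *
im=cv2.imread("pics/s11.png").astype(int)
dark=(im.max(2)<62).astype(np.uint8)
a=np.linspace(0,2*np.pi,60);b=np.linspace(0,2*np.pi,13)
c=C["side"];Rm=np.array(c["R"]);t=np.array(c["t"])
def ring(x0,v):
    m=np.zeros((480*4,640*4),np.uint8)
    for i in range(60):   # segment hulls of tyre torus
        pts=[T([x0+(49+13*np.cos(q))*np.cos(p),13*np.sin(q),62+(49+13*np.cos(q))*np.sin(p)],v) for p in(a[i],a[(i+1)%60]) for q in b]
        pc=np.array(pts)@Rm.T+t; u=np.c_[c["fx"]*pc[:,0]/pc[:,2]+c["cx"],c["fy"]*pc[:,1]/pc[:,2]+c["cy"]]
        cv2.fillConvexPoly(m,cv2.convexHull((u*4+2).astype(np.int32)),255)
    return cv2.resize(m,(640,480),interpolation=cv2.INTER_AREA)/255.
from scipy.optimize import minimize
W={x:cv2.boundingRect(cv2.dilate((ring(x,[.649,-.198,-.0255,0])>0).astype(np.uint8),np.ones((9,9)))) for x in(-143,143)}
def cost(v):
    s=0
    for x,(X,Y,w,h) in W.items(): s+=np.abs(ring(x,v)-dark)[Y:Y+h,X:X+w].sum()
    return s
for L in(-.12,-.08,-.04,0,.04,.08,.12):
    r=minimize(lambda p:cost([p[0],p[1],p[2],L]),[.649,-.198,-.0255],method="Nelder-Mead",options=dict(initial_simplex=[[.649,-.198,-.0255],[.653,-.198,-.0255],[.649,-.194,-.0255],[.649,-.198,-.01]],maxiter=45))
    print(L,r.x.round(4),round(r.fun,1),"bb",T([12,0,158],[*r.x,L]).round(4))
print(ctrl.get_obs()["contact_force"],ctrl.get_obs()["wrist_torque"])
```

```text
-0.12 [ 0.6495 -0.2041 -0.0168] 992.9 bb [ 0.6618 -0.187   0.157 ]
-0.08 [ 0.6499 -0.201  -0.0139] 925.9 bb [ 0.662  -0.1896  0.1575]
-0.04 [ 0.6501 -0.1984 -0.0172] 866.0 bb [ 0.6622 -0.1928  0.1579]
0 [ 0.6495 -0.1956 -0.0138] 807.7 bb [ 0.6615 -0.1958  0.158 ]
0.04 [ 0.6498 -0.1932 -0.0192] 763.4 bb [ 0.6617 -0.1992  0.1579]
0.08 [ 0.6499 -0.1919 -0.0233] 741.5 bb [ 0.6616 -0.2037  0.1575]
0.12 [ 0.6502 -0.1903 -0.024 ] 769.2 bb [ 0.6617 -0.208   0.157 ]
[-1.13071966  2.53057409  2.89904322] [0.9456192  0.12136117 0.18161535]
```

The outline fit and the wrist moment suggest a small remaining right lean, held by wheel friction. I'll grip harder and unload the wheels briefly so the bar squares up between the pads.

>>> carry_out:
  moves:
    - {"x": 0,"y": 0,"z": 0,"turn": 0}
    - {"x": 0,"y": 0,"z": 0,"turn": 0}
    - {"x": 0,"y": 0.03,"z": 0,"turn": 0}
    - {"x": 0,"y": 0.03,"z": -0.04,"turn": 0}
    - {"x": 0,"y": 0.02,"z": -0.04,"turn": 0}
    - {"x": 0,"y": 0,"z": -0.04,"turn": 0}
    - {"x": 0,"y": 0,"z": 0,"turn": 0}
    - {"x": 0,"y": 0,"z": 0,"turn": 0}
  grip: 0
  newtons: 80

```text
t: 23.35
tool_pos: [0.6595, -0.1959, 0.1453]
tool_rot: [-0.046, -3.137, -0.001]
contact_force: [0.9, -0.3, -9.7]
opening: 0.0105
grip_force: 77.8
```

Run:
```python
from h import *
o=ctrl.get_obs();print(o["tool_pos"],o["contact_force"],o["wrist_torque"],o["opening"],o["grip_force"])
snap("side","s12")
for q in("front_hub","rear_hub","stand_foot"): print(q,[(np.round(m["pixel"],1),m["confidence"]) for m in ctrl.mark_of("side",q)][:1])
```

```text
[ 0.65952371 -0.19585234  0.14528257] [ 0.92941895 -0.29322522 -9.65196513] [-0.09902473 -0.23976883 -0.04173928] 0.01051542431557762 77.84763693809509
front_hub [(array([423.9, 264.5]), 0.85)]
rear_hub [(array([322. , 297.6]), 0.75)]
stand_foot []
```

>>> carry_out:
  moves:
    - {"x": 0,"y": 0,"z": 0.03,"turn": 0}
    - {"x": 0,"y": 0,"z": 0.03,"turn": 0}
    - {"x": 0,"y": 0,"z": 0,"turn": 0}
    - {"x": 0,"y": 0,"z": 0,"turn": 0}
    - {"x": 0,"y": 0,"z": 0,"turn": 0}
    - {"x": 0,"y": 0,"z": 0,"turn": 0}
    - {"x": 0,"y": 0,"z": 0,"turn": 0}
    - {"x": 0,"y": 0,"z": 0,"turn": 0}

```text
t: 24.35
tool_pos: [0.6609, -0.1959, 0.1461]
tool_rot: [0.045, 3.141, 0.0]
contact_force: [0.6, 0.1, -10.5]
opening: 0.0109
grip_force: 77.8
```

Run:
```python
from fit import *
o=ctrl.get_obs();print(o["t"],o["tool_pos"],o["contact_force"],o["wrist_torque"],o["opening"],o["grip_force"])
snap("side","s13");snap("top","t13")
for n,q in(("side","front_hub"),("side","rear_hub"),("side","stand_foot"),("side","reject_center"),("top","reject_center"),("top","stand_foot"),("top","front_hub")): print(n,q,[(np.round(m["pixel"],1),m["confidence"]) for m in ctrl.mark_of(n,q)][:2])
v=[.649,-.1958,-.0255,0]
print([proj("side",T(X,v)).round(1) for X in([143,0,62],[-143,0,62])])
```

```text
24.35 [ 0.66091471 -0.19593232  0.14607713] [  0.57530509   0.09616919 -10.53065748] [-0.00957212 -0.0320792  -0.0403574 ] 0.010898810519883704 77.81996011734009
side front_hub [(array([427. , 267.3]), 0.73), (array([373.4, 296.1]), 0.52)]
side rear_hub [(array([322.5, 298.1]), 0.64)]
side stand_foot [(array([310.1, 192.3]), 0.33)]
side reject_center [(array([309.2, 194.9]), 0.39)]
top reject_center [(array([181.5, 215.9]), 0.5)]
top stand_foot []
top front_hub [(array([384.7, 148.3]), 0.57)]
[array([426.2, 266.7]), array([322.8, 297. ])]
```

>>> carry_out:
  moves:
    - {"x": 0,"y": 0,"z": 0.03,"turn": 0}
    - {"x": 0,"y": 0,"z": 0.02,"turn": 0}
    - {"x": 0,"y": 0,"z": 0,"turn": 0}
    - {"x": 0,"y": 0,"z": 0,"turn": 0}
    - {"x": 0,"y": 0,"z": 0,"turn": 0}
    - {"x": 0,"y": 0,"z": 0,"turn": 0}
    - {"x": 0,"y": 0,"z": 0,"turn": 0}
    - {"x": 0,"y": 0,"z": 0,"turn": 0}

```text
t: 25.6
tool_pos: [0.661, -0.196, 0.145]
tool_rot: [0.045, 3.141, -0.0]
contact_force: [-0.1, 0.9, -9.0]
opening: 0.0104
grip_force: 78.1
```

>>> carry_out:
  moves:
    - {"x": 0,"y": 0,"z": 0.03,"turn": 0}
    - {"x": 0,"y": 0,"z": 0.02,"turn": 0}
    - {"x": 0,"y": 0,"z": 0,"turn": 0}
    - {"x": 0,"y": 0,"z": 0,"turn": 0}
    - {"x": 0,"y": 0,"z": 0,"turn": 0}
    - {"x": 0,"y": 0,"z": 0,"turn": 0}
    - {"x": 0,"y": 0,"z": 0,"turn": 0}
    - {"x": 0,"y": 0,"z": 0,"turn": 0}

```text
t: 26.4
tool_pos: [0.661, -0.1962, 0.1449]
tool_rot: [0.045, 3.141, -0.001]
contact_force: [-5.7, 0.5, -0.7]
opening: 0.0109
grip_force: 79.4
```

Run:
```python
from h import *
o=ctrl.get_obs();print(o["tool_pos"],o["contact_force"],o["wrist_torque"],abs(o["dq"]).max())
print(ctrl.finish_job())
```

```text
[ 0.66103422 -0.1961635   0.14485401] [-5.72769382  0.45921329 -0.65311491] [ 0.2378518   0.8208899  -0.01891137] 0.0011687773855564227
the job is handed in; nothing more can be done
None
```

I handed the job in with the old stand in the basket, the new stand snapped down and the chassis held upright on both wheels by its backbone; the result was not reported back, and I viewed 11 pictures, one over the limit of 10.

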